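# Sweep the scrapped phones and charger into the scrap pan

## Task

Take the bench sweep by its wooden handle and sweep the two old key phones and the black power adapter across the bench into the open scrap pan, until most of each one rests beyond the pan's sloping lip. Push them only with the sweep: do not touch them with the gripper or lift them, and leave the opened handset where it is. When all three are in, stand the sweep upright on the bench again about where you took it from and let go.

Things in the scene. Friction and masses are not known exactly. Their poses are not given: they have to be found in the camera images.
- sweep_handle (a point): Grip point of the loose bench sweep (0.3 kg), which stands upright by itself on its blade at the left of the bench. An upright light wooden handle, 22 mm thick (its x) and 34 mm wide (its y), rises from the blade's middle, from 38 to 120 mm above the blade's bottom edge. This point lies on the handle's centre line, 85 mm above the bottom edge; z points up the handle.
- sweep: The same bench sweep; origin at the middle of the blade's bottom edge, x across the blade (either face can push), y along the blade, z up the handle. The blade is a straight aluminium bar 150 mm long (y), 28 mm thick (x), 30 mm high, with a black rubber bottom edge.
- pan_mouth (a point): Middle of the front edge of the scrap pan's lip, on the bench top. The pan is grey sheet steel, screwed to the bench at the right, open on top and at its mouth, which looks to the robot's left. x points level into the pan, y across the mouth, z up. The lip is a ramp rising from 0 at x = 0 to 3 mm at x = 25 mm; a flat floor 3 mm high follows, to the back wall at x = 175 mm.
- scrap_pan: The same pan, same origin and axes as pan_mouth. The inside is 250 mm wide (y from -125 to +125 mm); walls 42 mm high, 3 mm thick. In front of x = 22 mm the side walls flare outward, to y = +-147 mm at x = -18 mm.
- phone_black_mid (a point): Centre of the black key phone (scrap), 108 mm (its x) by 46 mm (y) by 16 mm (z), about 90 g, loose, lying on the bench in front of the pan's mouth.
- phone_grey_mid (a point): Centre of the dark phone in a grey case (scrap), 108 mm (its x) by 46 mm (y) by 16 mm (z), about 90 g, loose, lying on the bench in front of the pan's mouth.
- adapter_mid (a point): Centre of the block of the black power adapter (scrap), about 190 g: a block 46 mm (its x) by 75 mm (y) by 30 mm (z), with a short thin stub 20 mm long at its -y end; loose, lying on the bench in front of the pan's mouth.
- phone_black: The black key phone; origin at the centre of its underside.
- phone_grey: The grey key phone; origin at the centre of its underside.
- adapter: The power adapter; origin on its underside, 10 mm from the block's centre towards the stub.
- parts_box: Clear parts box fixed on the bench to the left of the scrap (an obstacle, not used): origin at the centre of its underside, 170 mm long (its y), 105 mm wide (its x), up to about 65 mm high with its lid.
- handset_mid (a point): Centre of the opened handset in a white shell, circuit board showing, 104 x 47 x 8 mm, at the far left of the bench: not scrap, to be left alone.
Things that resemble listed ones, but are neither listed nor needed, are in the scene too. Leave any yellow look-alike of the adapter alone.

How it is judged:
By the outcome, as a careful person would: the job done as asked, in the order asked, and still so for the second after the job is handed in, with the robot touching nothing.
It also fails if it takes over 58 s, if anything falls off the work surface, if the arm or the gripper's body presses on something with over 40 N, if the wrist force passes 120 N, or if a joint passes its speed limit or range.

## Robot

A 7-joint arm with a two-finger parallel gripper is mounted at the origin on the work surface; the furniture and walls round the work are solid. World frame = base frame: x ahead of the robot, y to its left, z up, the work surface at z = 0. Lengths are in m, angles in degrees, forces in N, time in s.
With the tool pointing down it reaches from about 0.35 to 0.9 m from the base axis. Payload 7.2 kg.
Tool frame: the origin (TCP) lies on the mounting face of the last link; the fingertips stand 182 mm ahead of it and the grasp point (between the pads) lies 163 mm ahead of it; x points along the fingers, y is the direction in which the jaws open and shut, and the axes are right-handed (so a half turn about x gives the same grasp; the last joint's range is limited). The gripper opens to 88 mm and grips with 3 to 60 N. Pads are 20 mm wide; open, the fingers measure 115 mm over their backs; the gripper's body (75 mm by 178 mm) begins 61 mm behind the grasp point.
Start: joints at [65.077, 23.554, -0.728, 91.456, 0.321, 64.991, -4.71], TCP at [0.224, -0.583, 0.405] pointing down, gripper open.
Joint ranges: [-169.25, 169.25], [-16.82, 113.86], [-84.01, 82.57], [7.8, 145.47], [-59.2, 239.2], [7.22, 106.19], [-163.78, 163.78]. Speed limits (degrees/s): [136.94, 136.94, 172.46, 172.46, 180, 180, 180].

## Interface

Orientations are given as a 3x3 rotation matrix whose columns are the frame's x, y, z axes.
In Python, from workcell import manip gives the robot as it stands.
- The arm moves only by the shell command python3 -m handwheel 'ROWS'. ROWS is a JSON object of lists of equal length, an entry for each row: "gripper": the finger opening in mm, from 0 to 87.8; "translation": the shift along the tool's x, y, z scaled (see below), a list of three; "twist": the turn, a rotation vector about the tool's x, y, z scaled (see below), a list of three. In form: {"gripper": [gripper, ...], "translation": [[dx, dy, dz], ...], "twist": [[wx, wy, wz], ...]}. A call has 1 to 10 rows; each row is the pose to reach, as a shift and turn from the pose commanded when the call began, along the tool's axes at that moment; what a row does not reach only later rows make up. The controller multiplies each number of a shift by 0.12 m and each number of a turn by 90 degrees. A row lasts 1/12 s, in which the tool goes at most 41.7 mm and 7.16 degrees, less where a joint would pass 70% of its speed; a pose out of reach is approached as far as the arm can. A call with a number of a shift or a turn outside -1 to 1 is refused whole. A call with a gripper value outside its range is refused whole. The fingers move at their own pace and stop on an object; the grip force is fixed at half the most. Time passes only in rows, so rows that repeat a pose let the fingers close. It gives the time, the measured TCP pose, the force and the opening at its end, in the units of the state.
- manip.observe(): the state, without advancing time (a new reading comes with each control period).
- manip.capture(name): name is "side" or "top" or "wrist"; returns a dict with "image" (480x640x3 uint8, blue, green, red), "fx", "fy", "cx", "cy" (pixels), "k1" (the pictures are not rectified: a ray, as slopes to the right and down, at radius r is drawn at 1 + k1 r^2 times it, then the intrinsics apply), "rvec" (rotation vector, rad) and "tvec" (3), from world to camera coordinates, as OpenCV has them. Camera axes: x right, y down, z forward; pixel columns grow to the right and rows downward; lengths in m; the calibration is good to about 2 mm. A picture is of the moment at which its call begins. There is no depth.
- manip.sign_off(): hands the job in, once; it reports no verdict.
The state is a dict: "time_s": time; "joints": joint angles; "joint_velocities": joint speeds; "joint_torque": joint torques, N m; "tool_pos": TCP position; "ee_rot": TCP orientation; "contact_force": force on the tool from outside, world axes, zero at the start; "moment": the same for the moment, N m; "finger_gap": finger opening in m.
Only numpy, scipy, OpenCV 4.12 (cv2) and the standard library are available. Lean on these libraries where they do the work, as an engineer would, in place of code of your own. Each camera call takes 0.05 s, during which the arm holds its last target. There are 200 camera calls.

## Working session

There is one attempt and no reset: what is moved stays moved. The work goes in short steps, Python scripts to look and compute and a shell command to move; the robot and the scene stay as the last step left them, time stands still between calls to the robot, and variables do not carry over. Pictures are saved under pics/ and viewed, about 8 in all and at most 12, crops included, and the job is handed in when it is done.

```bash
mkdir -p pics; ls
cat > h.py <<'E'
import numpy as np, cv2
from workcell import manip
def cap(n,f=None):
    c=manip.capture(n)
    if f: cv2.imwrite('pics/'+f,c['image'])
    return c
def ray(c,u,v):
    x,y=(u-c['cx'])/c['fx'],(v-c['cy'])/c['fy']
    a,b=x,y
    for _ in range(20):
        r2=a*a+b*b; a,b=x/(1+c['k1']*r2),y/(1+c['k1']*r2)
    R=cv2.Rodrigues(np.array(c['rvec'],float))[0]; t=np.array(c['tvec'],float).ravel()
    return -R.T@t, R.T@np.array([a,b,1.])
def onz(c,u,v,z):
    o,d=ray(c,u,v); return o+d*(z-o[2])/d[2]
def proj(c,p):
    R=cv2.Rodrigues(np.array(c['rvec'],float))[0]; q=R@np.array(p)+np.array(c['tvec'],float).ravel()
    a,b=q[:2]/q[2]; k=1+c['k1']*(a*a+b*b)
    return np.array([c['fx']*a*k+c['cx'],c['fy']*b*k+c['cy']])
E
python3 - <<'E'
from h import *
import pickle
np.set_printoptions(precision=4,suppress=True)
for n in('top','side'):
    c=cap(n,n+'0.png'); pickle.dump(c,open(n+'0.pkl','wb')); print(n,ray(c,320,240))
s=manip.observe(); print(s['time_s'],s['tool_pos'],np.array(s['ee_rot']),s['contact_force'],s['finger_gap'])
E
```

```text
pics
top (array([0.202 , 0.1609, 1.1794]), array([ 0.1956, -0.0015, -0.9807]))
side (array([0.9239, 0.6424, 1.0579]), array([-0.4182, -0.3885, -0.8212]))
0.1 [ 0.2241 -0.5833  0.4039] [[-0.0006  0.3587 -0.9334]
 [ 0.0013 -0.9334 -0.3587]
 [-1.     -0.0014  0.0001]] [-0.273   0.0648  0.2752] 0.0880862862537565
```

View pics/top0.png

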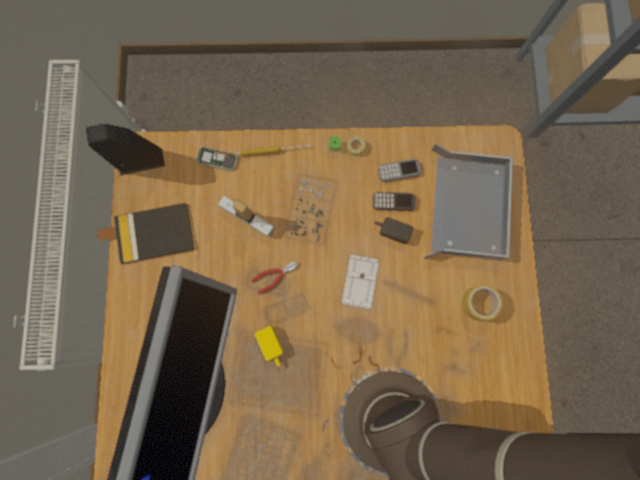

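View pics/side0.png

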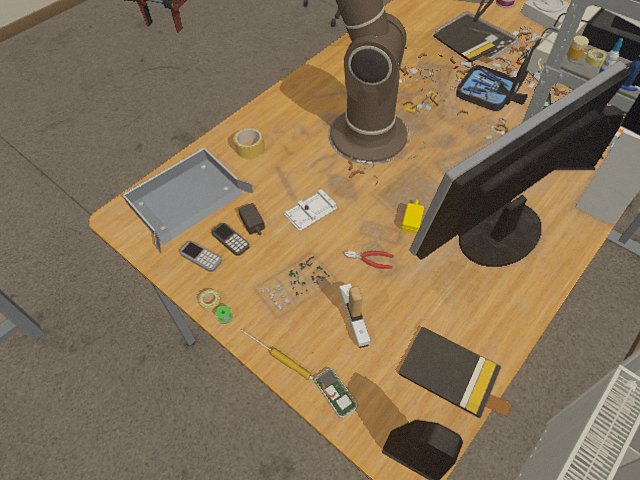

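Top view: the sweep is at (246,215), with its upright handle near (241,209). The clear parts box is at (312,210), the grey-case phone at (400,170) and the black phone at (394,201). The adapter is at (396,230) with its stub to the left, and the pan mouth is at about x=435. The handset is at (217,158), and the yellow adapter look-alike is at (269,345). The side view agrees. Next I'll enlarge both.

Run:
```python
from h import *
t=cv2.imread('pics/top0.png'); s=cv2.imread('pics/side0.png')
cv2.imwrite('pics/tc.png',cv2.resize(t[135:265,360:520],None,fx=4.5,fy=4.5,interpolation=cv2.INTER_CUBIC))
a=cv2.resize(t[180:250,205:285],None,fx=5,fy=5,interpolation=cv2.INTER_CUBIC)
b=cv2.resize(s[275:355,325:405],None,fx=5,fy=5,interpolation=cv2.INTER_CUBIC)
o=np.zeros((400,800,3),np.uint8);o[:350,:400]=a;o[:,400:]=b
cv2.imwrite('pics/sc.png',o)
```

```text
(no output)
```

View pics/tc.png

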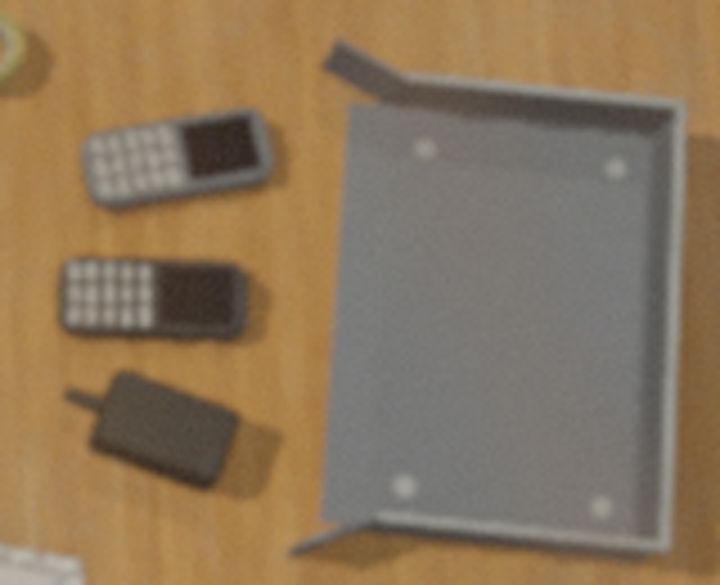

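View pics/sc.png

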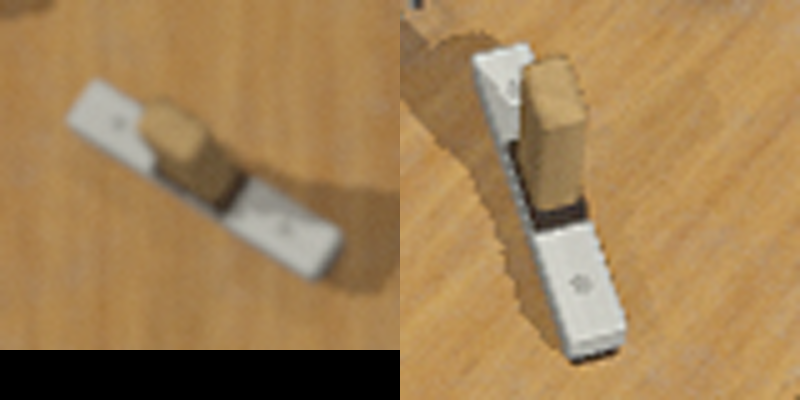

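The crops confirm the layout. In tc.png the grey phone's centre is about (180,160), the black phone (154,298) and the adapter block (166,430) with its stub to the upper left. The lip runs (350,105)-(322,520). In sc.png the top-view blade corners are (97,78), (66,120), (317,280) and (342,238).

Run:
```python
from h import *
import pickle
np.set_printoptions(precision=4,suppress=True)
t=pickle.load(open('top0.pkl','rb'));s=pickle.load(open('side0.pkl','rb'))
T=lambda U,V,z:onz(t,(U+.5)/4.5-.5+360,(V+.5)/4.5-.5+135,z)
S=lambda U,V,z:onz(t,(U+.5)/5-.5+205,(V+.5)/5-.5+180,z)
D=lambda U,V,z:onz(s,(U-400+.5)/5-.5+325,(V+.5)/5-.5+275,z)
for n,pts,z in(('grey',[(180,160),(95,172),(268,140)],.016),('black',[(154,298),(62,298),(248,300)],.016),('adapt',[(166,430),(125,370),(240,412),(210,490),(90,448),(68,393)],.03),('lip',[(350,105),(322,520)],0),('back',[(683,103),(668,550),(335,40),(292,553)],.042)):
    for p in pts: print(n,T(*p,z))
for p in[(97,78),(66,120),(317,280),(342,238)]: print('bladeT',S(*p,.03))
print('handT',S(170,122,.12))
for p in[(473,58),(530,44),(625,335),(570,350)]: print('bladeS',D(*p,.03))
print('handS',D(556,82,.12))
# parts box, handset
for p in[(303,176),(336,181),(321,241),(289,236)]: print('box',onz(t,*p,.05))
print('box lower side') 
for p in[(257,292),(317,262),(333,284),(273,313)]: print(onz(s,*p,.01))
print('handset',onz(t,217,158,.008), 'tape',onz(t,483,303,.03),'card',[onz(t,*p,0)[:2] for p in((350,256),(379,259),(373,307),(342,303))],'pliers',onz(t,290,268,0))
```

```text
grey [ 0.613  -0.0496  0.016 ]
grey [ 0.6069 -0.0007  0.016 ]
grey [ 0.6239 -0.1006  0.016 ]
black [ 0.5316 -0.0307  0.016 ]
black [0.5327 0.0212 0.016 ]
black [ 0.5293 -0.0837  0.016 ]
adapt [ 0.4521 -0.0313  0.03  ]
adapt [ 0.4866 -0.0103  0.03  ]
adapt [ 0.4614 -0.0726  0.03  ]
adapt [ 0.4179 -0.0537  0.03  ]
adapt [0.4429 0.0111 0.03  ]
adapt [0.4742 0.0219 0.03  ]
lip [ 0.65   -0.1532  0.    ]
lip [ 0.4051 -0.1211  0.    ]
back [ 0.631  -0.3284  0.042 ]
back [ 0.3776 -0.2959  0.042 ]
back [ 0.6729 -0.1361  0.042 ]
back [ 0.3802 -0.0937  0.042 ]
bladeT [0.5512 0.3982 0.03  ]
bladeT [0.5297 0.4133 0.03  ]
bladeT [0.4451 0.2876 0.03  ]
bladeT [0.4661 0.2752 0.03  ]
handT [0.5021 0.3456 0.12  ]
bladeS [0.4705 0.2764 0.03  ]
bladeS [0.4475 0.292  0.03  ]
bladeS [0.5336 0.4148 0.03  ]
bladeS [0.5544 0.4009 0.03  ]
handS [0.4964 0.3427 0.12  ]
box [0.5909 0.1981 0.05  ]
box [0.5761 0.1162 0.05  ]
box [0.4247 0.1567 0.05  ]
box [0.4388 0.2343 0.05  ]
box lower side
[0.5991 0.131  0.01  ]
[0.4446 0.1842 0.01  ]
[0.4666 0.2542 0.01  ]
[0.6141 0.1981 0.01  ]
handset [0.6589 0.4226 0.008 ] tape [ 0.2684 -0.2299  0.03  ] card [array([0.3945, 0.0843]), array([0.3853, 0.0115]), array([0.2658, 0.0317]), array([0.2772, 0.1079])] pliers [0.3672 0.2357 0.    ]
```

```bash
cat >> h.py <<'E'
def tri(a,pa,b,pb):
    o1,d1=ray(a,*pa);o2,d2=ray(b,*pb)
    k=np.linalg.lstsq(np.c_[d1,-d2],o2-o1,rcond=None)[0]
    p,q=o1+k[0]*d1,o2+k[1]*d2; return (p+q)/2,np.linalg.norm(p-q)
def plan(xyz,yaw=None):
    "shift (units) and twist (units) in tool axes from now to TCP xyz, tool-y yaw (deg)"
    s=manip.observe();R=np.array(s['ee_rot']);p=np.array(s['tool_pos'])
    d=R.T@(np.array(xyz)-p)
    print('t',round(s['time_s'],2),'pos',p.round(4),'yaw',np.degrees(np.arctan2(R[1,1],R[0,1])).round(2),'F',np.round(s['contact_force'],1),'gap',round(s['finger_gap'],4))
    print(' shift',(d/.12).round(3),'len',np.linalg.norm(d).round(3))
    if yaw is not None:
        c,sn=np.cos(np.radians(yaw)),np.sin(np.radians(yaw))
        G=np.c_[[0,0,-1],[c,sn,0],[sn,-c,0]]
        print(' twist',(np.degrees(cv2.Rodrigues(R.T@G)[0].ravel())/90).round(3))
E
python3 - <<'E'
from h import *
import pickle
np.set_printoptions(precision=4,suppress=True)
t=pickle.load(open('top0.pkl','rb'));s=pickle.load(open('side0.pkl','rb'))
print(tri(t,(178,268),s,(455,163)),tri(t,(237,288),s,(413,248)),tri(t,(178,268),s,(413,248)),tri(t,(237,288),s,(455,163)))
plan([.5,-.1,.404])
E
python3 -m handwheel '{"gripper":[87,87,87,87],"translation":[[0,-0.73,-0.9],[0,-0.73,-0.9],[0,-0.73,-0.9],[0,-0.73,-0.9]],"twist":[[0,0,0],[0,0,0],[0,0,0],[0,0,0]]}'; python3 -c "
from workcell import manip
print(manip.observe()['joints'])"
```

```text
(array([0.3127, 0.4005, 0.3991]), np.float64(0.010573587377913403)) (array([0.3089, 0.3574, 0.084 ]), np.float64(0.009980172812881789)) (array([0.3625, 0.4237, 0.2107]), np.float64(0.06902256361930088)) (array([0.2687, 0.3461, 0.3315]), np.float64(0.08087850974500022))
t 0.1 pos [ 0.2241 -0.5833  0.4039] yaw -68.98 F [-0.3  0.1  0.3] gap 0.0881
 shift [ 0.003 -2.934 -3.591] len 0.556
time_s: 0.43
tool_pos: [0.2968, -0.4579, 0.4043]
ee_rot: [[0.001, 0.364, -0.931], [0.003, -0.931, -0.364], [-1.0, -0.002, -0.002]]
contact_force: [0.2, -0.8, 0.4]
finger_gap: 0.0873
[ 55.43731138  16.06184622  -4.21887373 102.35473325   1.15495496
  61.72753324 -17.82947292]
```

```bash
A='{"x":0}'
python3 -m handwheel '{"gripper":[87,87,87,87],"translation":[[0,-0.73,-0.9],[0,-0.73,-0.9],[0,-0.73,-0.9],[0,-0.73,-0.9]],"twist":[[0,0,0],[0,0,0],[0,0,0],[0,0,0]]}' >/dev/null
python3 -m handwheel '{"gripper":[87,87,87,87],"translation":[[0,-0.73,-0.9],[0,-0.73,-0.9],[0,-0.73,-0.9],[0,-0.73,-0.9]],"twist":[[0,0,0],[0,0,0],[0,0,0],[0,0,0]]}' >/dev/null
python3 -m handwheel '{"gripper":[87,87,87,87],"translation":[[0,-0.73,-0.9],[0,-0.73,-0.9],[0,-0.73,-0.9],[0,-0.73,-0.9]],"twist":[[0,0,0],[0,0,0],[0,0,0],[0,0,0]]}' 
python3 -c "
from h import *
print(manip.observe()['joints'].round(1) if hasattr(manip.observe()['joints'],'round') else manip.observe()['joints']);plan([.499,.344,.404],-35)"
```

```text
time_s: 1.43
tool_pos: [0.5037, -0.0956, 0.4047]
ee_rot: [[0.001, 0.364, -0.931], [0.003, -0.931, -0.364], [-1.0, -0.002, -0.002]]
contact_force: [0.1, -0.2, 0.4]
finger_gap: 0.0873
[ 21.9  13.9 -19.6 105.9   5.1  61.  -68.3]
t 1.43 pos [ 0.5037 -0.0956  0.4047] yaw -68.63 F [ 0.1 -0.2  0.4] gap 0.0873
 shift [ 0.015 -3.426 -1.298] len 0.44
 twist [-0.374 -0.002  0.001]
```

```bash
python3 -m handwheel '{"gripper":[87,87,87],"translation":[[0,-0.857,-0.325],[0,-0.857,-0.325],[0,-0.857,-0.325]],"twist":[[0,0,0],[0,0,0],[0,0,0]]}' >/dev/null
python3 -m handwheel '{"gripper":[87,87,87],"translation":[[0,-0.857,-0.325],[0,-0.857,-0.325],[0,-0.857,-0.325]],"twist":[[0,0,0],[0,0,0],[0,0,0]]}' >/dev/null
python3 -m handwheel '{"gripper":[87,87,87],"translation":[[0,-0.857,-0.325],[0,-0.857,-0.325],[0,-0.857,-0.325]],"twist":[[0,0,0],[0,0,0],[0,0,0]]}' >/dev/null
python3 -m handwheel '{"gripper":[87,87,87,87,87,87,87],"translation":[[0,-0.857,-0.325],[0,-0.857,-0.325],[0,-0.857,-0.325],[0,-0.857,-0.325],[0,-0.857,-0.325],[0,-0.857,-0.325],[0,-0.857,-0.325]],"twist":[[-0.374,0,0],[-0.374,0,0],[-0.374,0,0],[-0.374,0,0],[-0.374,0,0],[-0.374,0,0],[-0.374,0,0]]}' >/dev/null
python3 -c "
from h import *
print(np.round(manip.observe()['joints'],1));plan([.499,.344,.300],-35)
c=cap('wrist','w1.png');print(np.round(ray(c,320,240),3))
for p in([.499,.344,.12],[.499,.344,.03]):print(proj(c,p))"
```

```text
[-12.3  25.8 -36.4  92.8  16.3  66.9 -88. ]
t 2.77 pos [0.4999 0.3382 0.4041] yaw -35.51 F [ 0.4 -0.3  0.4] gap 0.087
 shift [ 0.867 -0.034 -0.035] len 0.104
 twist [-0.006  0.001  0.   ]
[[ 0.545  0.399  0.384]
 [-0.181 -0.248 -0.952]]
[313.49354954 223.47465217]
[315.33269009 200.23720234]
```

View pics/w1.png

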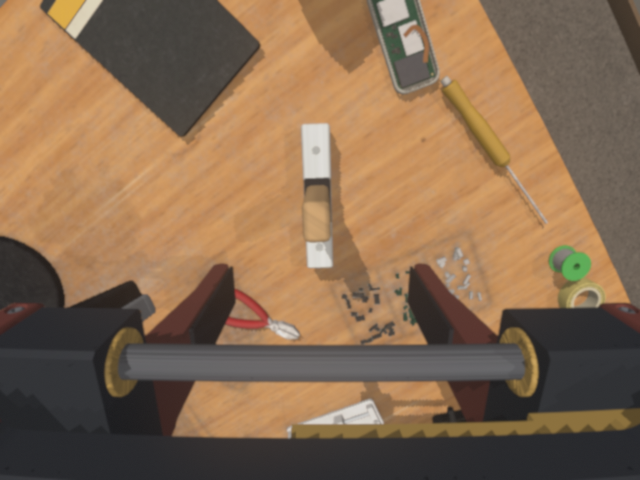

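The wrist view shows the sweep centred between the fingers. The blade top corners are (302,125), (329,125), (332,267) and (307,268), and the handle top is at about (317,212).

```bash
python3 -c "
from h import *
c=cap('wrist')
q=[onz(c,u,v,.03)[:2] for u,v in((303,125),(329,124),(332,267),(307,268))]
m=np.mean(q,0);e=(q[0]+q[1])/2-(q[2]+q[3])/2
print(m,np.linalg.norm(e),np.degrees(np.arctan2(e[1],e[0])),onz(c,317,212,.12))
plan([*m,.248],np.degrees(np.arctan2(e[1],e[0]))-90)"
```

```text
[0.50151626 0.34262775] 0.1475866927164537 55.69019139750888 [0.5066754  0.34956993 0.12      ]
t 2.87 pos [0.5    0.338  0.4045] yaw -35.54 F [ 0.2 -0.2 -0.1] gap 0.0867
 shift [ 1.304 -0.013 -0.039] len 0.157
 twist [-0.014  0.    -0.   ]
```

```bash
python3 -m handwheel '{"gripper":[87,87,87,87],"translation":[[0.3,-0.01,-0.04],[0.6,-0.01,-0.04],[0.9,-0.01,-0.04],[0.9,-0.01,-0.04]],"twist":[[-0.014,0,0],[-0.014,0,0],[-0.014,0,0],[-0.014,0,0]]}' >/dev/null
python3 -m handwheel '{"gripper":[87,87,87],"translation":[[0.2,0,0],[0.4,0,0],[0.4,0,0]],"twist":[[0,0,0],[0,0,0],[0,0,0]]}'
python3 -c "
from h import *
plan([.5008,.343,.248],-34.5)"
python3 -m handwheel '{"gripper":[50,30,20,10,10,10,10,10],"translation":[[0,0,0],[0,0,0],[0,0,0],[0,0,0],[0,0,0],[0,0,0],[0,0,0],[0,0,0]],"twist":[[0,0,0],[0,0,0],[0,0,0],[0,0,0],[0,0,0],[0,0,0],[0,0,0],[0,0,0]]}'
python3 -c "
from h import *
plan([.5008,.343,.248],-34.5)"
```

```text
time_s: 3.45
tool_pos: [0.5012, 0.342, 0.2465]
ee_rot: [[-0.003, 0.827, -0.562], [-0.003, -0.562, -0.827], [-1.0, -0.001, 0.004]]
contact_force: [-1.7, -1.0, -0.9]
finger_gap: 0.0872
t 3.45 pos [0.5012 0.342  0.2465] yaw -34.18 F [-1.7 -1.  -0.9] gap 0.0872
 shift [-0.013 -0.008 -0.005] len 0.002
 twist [0.004 0.003 0.001]
time_s: 4.12
tool_pos: [0.5016, 0.3431, 0.2488]
ee_rot: [[0.0, 0.828, -0.56], [-0.0, -0.56, -0.828], [-1.0, 0.0, -0.0]]
contact_force: [-0.4, -0.0, -0.1]
finger_gap: 0.0373
t 4.12 pos [0.5016 0.3431 0.2488] yaw -34.06 F [-0.4 -0.  -0.1] gap 0.0373
 shift [ 0.007 -0.005  0.005] len 0.001
 twist [ 0.005 -0.    -0.   ]
```

```bash
python3 -m handwheel '{"gripper":[10,10,10,10,10,10],"translation":[[0,0,0],[0,0,0],[0,0,0],[0,0,0],[0,0,0],[0,0,0]],"twist":[[0,0,0],[0,0,0],[0,0,0],[0,0,0],[0,0,0],[0,0,0]]}'
python3 -m handwheel '{"gripper":[10,10,10,10,10,10],"translation":[[-0.2,0,0],[-0.5,0,0],[-0.8,0,0],[-0.95,0,0],[-0.95,0,0],[-0.95,0,0]],"twist":[[0,0,0],[0,0,0],[0,0,0],[0,0,0],[0,0,0],[0,0,0]]}'
python3 -c "
from h import *
m=np.array([.5275,-.137]);X=np.array([-.13,-.9915]);Y=np.array([.9915,-.13])
p=m-.21*X+.035*Y;print(p)
plan([*p,.362],-97.5)"
```

```text
time_s: 4.62
tool_pos: [0.5015, 0.3432, 0.2486]
ee_rot: [[-0.0, 0.828, -0.56], [0.0, -0.56, -0.828], [-1.0, -0.0, 0.0]]
contact_force: [-0.2, -0.4, -0.1]
finger_gap: 0.022
time_s: 5.12
tool_pos: [0.5017, 0.3429, 0.3628]
ee_rot: [[0.001, 0.828, -0.56], [0.0, -0.56, -0.828], [-1.0, 0.001, -0.001]]
contact_force: [0.0, 0.2, -2.9]
finger_gap: 0.0215
[0.5895025 0.066665 ]
t 5.12 pos [0.5017 0.3429 0.3628] yaw -34.08 F [ 0.   0.2 -2.9] gap 0.0215
 shift [0.007 1.896 1.496] len 0.29
 twist [ 0.705 -0.001 -0.   ]
```

```bash
python3 -m handwheel '{"gripper":[10,10,10,10,10],"translation":[[0,0.25,0.2],[0,0.5,0.4],[0,0.75,0.6],[0,0.948,0.748],[0,0.948,0.748]],"twist":[[0,0,0],[0,0,0],[0,0,0],[0,0,0],[0,0,0]]}' >/dev/null
python3 -m handwheel '{"gripper":[10,10,10,10,10],"translation":[[0,0.25,0.2],[0,0.5,0.4],[0,0.75,0.6],[0,0.948,0.748],[0,0.948,0.748]],"twist":[[0,0,0],[0,0,0],[0,0,0],[0,0,0],[0,0,0]]}' >/dev/null
python3 -m handwheel '{"gripper":[10,10,10,10,10,10,10,10,10,10],"translation":[[0,0,0],[0,0,0],[0,0,0],[0,0,0],[0,0,0],[0,0,0],[0,0,0],[0,0,0],[0,0,0],[0,0,0]],"twist":[[0.08,0,0],[0.16,0,0],[0.24,0,0],[0.32,0,0],[0.4,0,0],[0.48,0,0],[0.56,0,0],[0.64,0,0],[0.705,0,0],[0.705,0,0]]}'
python3 -c "
from h import *
m=np.array([.5275,-.137]);X=np.array([-.13,-.9915]);Y=np.array([.9915,-.13])
plan([*(m-.21*X+.035*Y),.2535],-97.5)
cap('top','t2.png');c=cap('side','s2.png')
a=cv2.imread('pics/t2.png')[120:270,280:520];b=c['image'][150:330,120:360]
r=lambda i:cv2.resize(i,None,fx=2.5*400/600,fy=2.5*400/600,interpolation=cv2.INTER_CUBIC)
a,b=r(a),r(b);o=np.zeros((300,800,3),np.uint8);o[:a.shape[0],:400]=a[:300,:400];o[:b.shape[0],400:]=b[:300,:400];cv2.imwrite('pics/c2.png',o)"
```

```text
time_s: 6.78
tool_pos: [0.5889, 0.0673, 0.3602]
ee_rot: [[-0.004, -0.135, -0.991], [-0.001, -0.991, 0.135], [-1.0, 0.001, 0.004]]
contact_force: [-0.3, 0.1, -3.4]
finger_gap: 0.0217
t 6.78 pos [0.5889 0.0673 0.3602] yaw -97.77 F [-0.3  0.1 -3.4] gap 0.0217
 shift [ 0.89   0.003 -0.009] len 0.107
 twist [-0.003  0.002 -0.001]
```

View pics/c2.png

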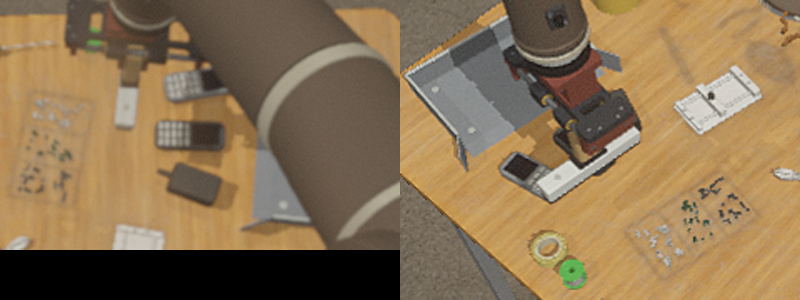

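Blade hangs upright between box and phones, clear of both. Lowering, then the first stroke (grey and black phones).

```bash
python3 -m handwheel '{"gripper":[10,10,10,10,10,10],"translation":[[-0.0,0,0.05],[0.3,0,0.05],[0.6,0,0.05],[0.8,0,0.05],[0.88,0,0.05],[0.88,0,0.05]],"twist":[[0,0,0],[0,0,0],[0,0,0],[0,0,0],[0,0,0],[0,0,0]]}'
python3 -m handwheel '{"gripper":[10,10,10,10,10,10,10,10,10,10],"translation":[[0,0.1,0],[0,0.2,0],[0,0.3,0],[0,0.4,0],[0,0.5,0],[0,0.6,0],[0,0.7,0],[0,0.8,0],[0,0.9,0],[0,1,0]],"twist":[[0,0,0],[0,0,0],[0,0,0],[0,0,0],[0,0,0],[0,0,0],[0,0,0],[0,0,0],[0,0,0],[0,0,0]]}'
python3 -c "
from h import *
m=np.array([.5275,-.137]);X=np.array([-.13,-.9915]);Y=np.array([.9915,-.13])
plan([*(m+.03*X+.028*Y),.2555],-97.5)
p=np.array(manip.observe()['tool_pos'])[:2]-m;print('pan',p@X,p@Y)"
```

```text
time_s: 7.38
tool_pos: [0.5824, 0.0676, 0.2545]
ee_rot: [[-0.005, -0.129, -0.992], [-0.0, -0.992, 0.129], [-1.0, 0.001, 0.005]]
contact_force: [-0.3, 0.0, -3.0]
finger_gap: 0.0217
time_s: 8.22
tool_pos: [0.5678, -0.0524, 0.2571]
ee_rot: [[0.0, -0.131, -0.991], [0.0, -0.991, 0.131], [-1.0, -0.0, -0.0]]
contact_force: [0.6, 2.1, -3.2]
finger_gap: 0.0217
t 8.22 pos [ 0.5678 -0.0524  0.2571] yaw -97.52 F [ 0.6  2.1 -3.2] gap 0.0217
 shift [0.013 0.993 0.007] len 0.119
 twist [-0. -0.  0.]
pan -0.08913787476662828 0.02890807262090848
```

```bash
python3 -m handwheel '{"gripper":[10,10,10,10,10,10,10,10,10,10],"translation":[[0,0.1,0],[0,0.2,0],[0,0.3,0],[0,0.4,0],[0,0.5,0],[0,0.6,0],[0,0.7,0],[0,0.8,0],[0,0.9,0],[0,1,0]],"twist":[[0,0,0],[0,0,0],[0,0,0],[0,0,0],[0,0,0],[0,0,0],[0,0,0],[0,0,0],[0,0,0],[0,0,0]]}'
python3 -c "
from h import *
m=np.array([.5275,-.137]);X=np.array([-.13,-.9915]);Y=np.array([.9915,-.13])
plan([*(m+.03*X+.028*Y),.2555],-97.5)
p=np.array(manip.observe()['tool_pos'])[:2]-m;print('pan',p@X,p@Y)
c=cap('side','s3.png');cv2.imwrite('pics/c3.png',cv2.resize(c['image'][130:330,90:340],None,fx=2.4,fy=2.4,interpolation=cv2.INTER_CUBIC))"
```

```text
time_s: 9.05
tool_pos: [0.5526, -0.1708, 0.2577]
ee_rot: [[0.002, -0.13, -0.992], [0.0, -0.992, 0.13], [-1.0, -0.0, -0.002]]
contact_force: [-0.0, 3.3, 3.6]
finger_gap: 0.0219
t 9.05 pos [ 0.5526 -0.1708  0.2577] yaw -97.47 F [-0.   3.3  3.6] gap 0.0219
 shift [ 0.018 -0.002  0.01 ] len 0.003
 twist [ 0.    -0.001  0.   ]
pan 0.030283136478084546 0.029246905584144976
```

View pics/c3.png

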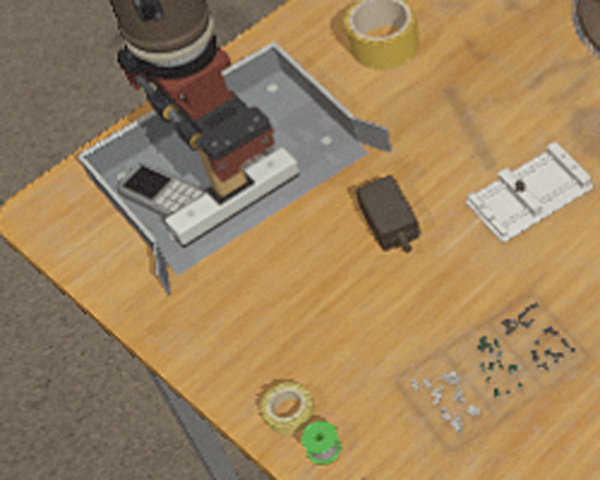

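Grey phone is well inside (crop 155,190), the adapter is untouched at (390,212), and the black phone is hidden by the gripper, with nothing left on the bench. Now back off, lift and go behind the adapter.

```bash
python3 -m handwheel '{"gripper":[10,10,10,10,10,10,10,10],"translation":[[0,-0.1,0],[0,-0.25,0],[-0.25,-0.35,0],[-0.45,-0.4,0.1],[-0.45,-0.7,0.2],[-0.45,-0.9,0.3],[-0.45,-1,0.3],[-0.45,-1,0.3]],"twist":[[0,0,0],[0,0,0],[0,0,0],[0,0,0],[0,0,0],[0,0,0],[0,0,0],[0,0,0]]}'
python3 -m handwheel '{"gripper":[10,10,10,10,10],"translation":[[0,-0.3,0.1],[0,-0.6,0.2],[0,-0.9,0.3],[0,-0.98,0.3],[0,-0.98,0.3]],"twist":[[0,0,0],[0,0,0],[0,0,0],[0,0,0],[0,0,0]]}'
python3 -c "
from h import *
m=np.array([.5275,-.137]);X=np.array([-.13,-.9915]);Y=np.array([.9915,-.13])
plan([*(m-.205*X-.042*Y),.2555],-97.5)
c=cap('wrist','w4.png');d=cap('side','s4.png');
a=cv2.resize(c['image'],(480,360),interpolation=cv2.INTER_AREA);b=cv2.resize(d['image'][140:320,100:260],(320,360),interpolation=cv2.INTER_CUBIC)
cv2.imwrite('pics/c4.png',np.hstack([a,b]))"
```

```text
time_s: 9.77
tool_pos: [0.5315, -0.0422, 0.3107]
ee_rot: [[-0.001, -0.125, -0.992], [0.001, -0.992, 0.125], [-1.0, -0.001, 0.001]]
contact_force: [-0.5, -0.5, -3.9]
finger_gap: 0.0222
time_s: 10.18
tool_pos: [0.5115, 0.0781, 0.3107]
ee_rot: [[-0.001, -0.125, -0.992], [0.001, -0.992, 0.125], [-1.0, -0.001, 0.001]]
contact_force: [0.3, -0.8, -3.4]
finger_gap: 0.0218
t 10.18 pos [0.5115 0.0781 0.3107] yaw -97.2 F [ 0.3 -0.8 -3.4] gap 0.0218
 shift [ 0.46   0.052 -0.016] len 0.056
 twist [0.003 0.001 0.   ]
```

View pics/c4.png

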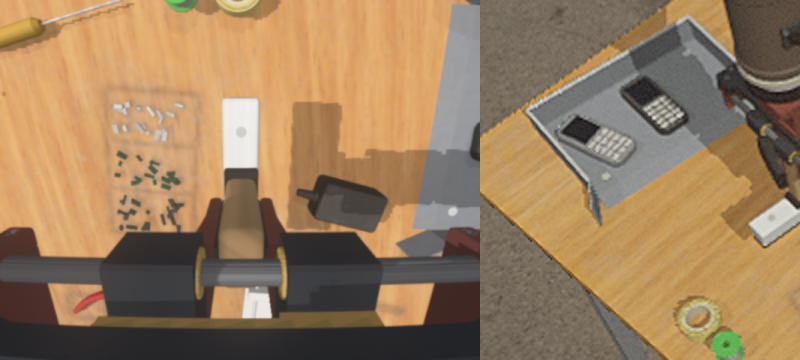

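Both phones are wholly beyond the lip (crop: grey 600,140; black 655,103), and the blade is clear behind the adapter stub. Second stroke next.

```bash
python3 -m handwheel '{"gripper":[10,10,10,10,10],"translation":[[0.15,0,-0.05],[0.3,0,-0.05],[0.45,0,-0.05],[0.46,0,-0.05],[0.46,0,-0.05]],"twist":[[0,0,0],[0.003,0,0],[0.003,0,0],[0.003,0,0],[0.003,0,0]]}' >/dev/null
python3 -m handwheel '{"gripper":[10,10,10,10,10,10,10,10,10,10],"translation":[[0,0.1,0],[0,0.2,0],[0,0.3,0],[0,0.4,0],[0,0.5,0],[0,0.6,0],[0,0.7,0],[0,0.8,0],[0,0.9,0],[0,1,0]],"twist":[[0,0,0],[0,0,0],[0,0,0],[0,0,0],[0,0,0],[0,0,0],[0,0,0],[0,0,0],[0,0,0],[0,0,0]]}'
python3 -c "
from h import *
m=np.array([.5275,-.137]);X=np.array([-.13,-.9915]);Y=np.array([.9915,-.13])
plan([*(m+.025*X-.038*Y),.2565],-97.5)
p=np.array(manip.observe()['tool_pos'])[:2]-m;print('pan',p@X,p@Y)
d=cap('side','s5.png')
cv2.imwrite('pics/c5.png',cv2.resize(d['image'][120:320,90:340],None,fx=2,fy=2,interpolation=cv2.INTER_CUBIC))"
```

```text
time_s: 11.53
tool_pos: [0.5015, -0.0459, 0.2559]
ee_rot: [[0.0, -0.135, -0.991], [0.0, -0.991, 0.135], [-1.0, -0.0, -0.0]]
contact_force: [0.3, 2.8, -3.3]
finger_gap: 0.0217
t 11.53 pos [ 0.5015 -0.0459  0.2559] yaw -97.78 F [ 0.3  2.8 -3.3] gap 0.0217
 shift [-0.005  0.933 -0.002] len 0.112
 twist [-0.003 -0.     0.   ]
pan -0.08690329090918436 -0.03759578696604582
```

View pics/c5.png

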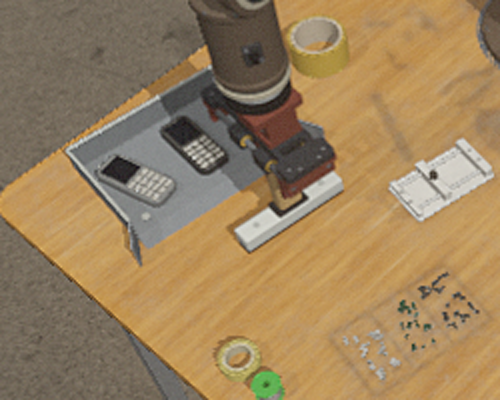

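The adapter is hidden ahead of the blade, with 2.8 N of push; both phones are unchanged. Continuing into the pan.

```bash
python3 -m handwheel '{"gripper":[10,10,10,10,10,10,10,10,10,10],"translation":[[0,0.1,0],[-0.01,0.2,0],[-0.02,0.3,0],[-0.02,0.4,0],[-0.02,0.5,0],[-0.02,0.6,0],[-0.02,0.7,0],[-0.02,0.8,0],[-0.02,0.9,0],[-0.02,0.95,0]],"twist":[[0,0,0],[0,0,0],[0,0,0],[0,0,0],[0,0,0],[0,0,0],[0,0,0],[0,0,0],[0,0,0],[0,0,0]]}'
python3 -m handwheel '{"gripper":[10,10,10,10,10,10,10,10],"translation":[[0,0,0],[0,-0.15,0],[0,-0.3,0],[-0.25,-0.4,0],[-0.5,-0.5,0],[-0.8,-0.8,0],[-0.9,-0.95,0],[-0.9,-0.95,0]],"twist":[[0,0,0],[0,0,0],[0,0,0],[0,0,0],[0,0,0],[0,0,0],[0,0,0],[0,0,0]]}'
python3 -m handwheel '{"gripper":[10,10,10,10,10],"translation":[[0,-0.3,0],[0,-0.6,0],[0,-0.9,0],[0,-1,0],[0,-1,0]],"twist":[[0,0,0],[0,0,0],[0,0,0],[0,0,0],[0,0,0]]}'
python3 -c "
from h import *
plan([.5016,.3431,.362],-34.06)
d=cap('side','s6.png')
cv2.imwrite('pics/c6.png',cv2.resize(d['image'][120:320,90:340],None,fx=2.4,fy=2.4,interpolation=cv2.INTER_CUBIC))"
```

```text
time_s: 12.42
tool_pos: [0.4858, -0.1597, 0.2581]
ee_rot: [[-0.0, -0.137, -0.991], [-0.001, -0.991, 0.137], [-1.0, 0.001, 0.0]]
contact_force: [0.3, 0.2, -3.1]
finger_gap: 0.0218
time_s: 13.08
tool_pos: [0.5031, -0.039, 0.3707]
ee_rot: [[0.008, -0.129, -0.992], [0.002, -0.992, 0.129], [-1.0, -0.003, -0.008]]
contact_force: [0.5, 0.2, -3.0]
finger_gap: 0.0218
time_s: 13.5
tool_pos: [0.5176, 0.0784, 0.3661]
ee_rot: [[0.0, -0.129, -0.992], [0.002, -0.992, 0.129], [-1.0, -0.002, 0.0]]
contact_force: [0.7, -0.1, -2.3]
finger_gap: 0.0218
t 13.5 pos [0.5176 0.0784 0.3661] yaw -97.4 F [ 0.7 -0.1 -2.3] gap 0.0218
 shift [ 0.039 -2.17   0.416] len 0.265
 twist [-0.704 -0.001  0.001]
```

View pics/c6.png

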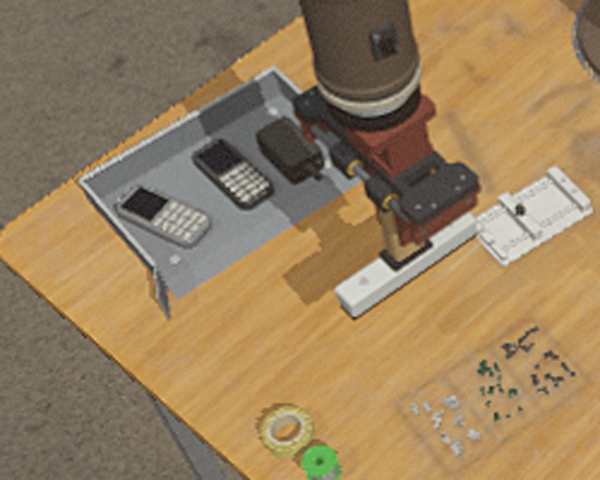

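All three are in the pan beyond the lip (crop: grey 165,215; black 232,172; adapter 290,150). Now returning the sweep.

```bash
python3 -m handwheel '{"gripper":[10,10,10,10],"translation":[[0,-0.25,0.05],[0,-0.5,0.1],[0,-0.723,0.139],[0,-0.723,0.139]],"twist":[[0,0,0],[0,0,0],[0,0,0],[0,0,0]]}' >/dev/null
python3 -m handwheel '{"gripper":[10,10,10,10],"translation":[[0,-0.25,0.05],[0,-0.5,0.1],[0,-0.723,0.139],[0,-0.723,0.139]],"twist":[[0,0,0],[0,0,0],[0,0,0],[0,0,0]]}' >/dev/null
python3 -m handwheel '{"gripper":[10,10,10,10],"translation":[[0,-0.25,0.05],[0,-0.5,0.1],[0,-0.723,0.139],[0,-0.723,0.139]],"twist":[[0,0,0],[0,0,0],[0,0,0],[0,0,0]]}' >/dev/null
python3 -m handwheel '{"gripper":[10,10,10,10,10,10,10,10,10,10],"translation":[[0,0,0],[0,0,0],[0,0,0],[0,0,0],[0,0,0],[0,0,0],[0,0,0],[0,0,0],[0,0,0],[0,0,0]],"twist":[[-0.08,0,0],[-0.16,0,0],[-0.24,0,0],[-0.32,0,0],[-0.4,0,0],[-0.48,0,0],[-0.56,0,0],[-0.64,0,0],[-0.704,0,0],[-0.704,0,0]]}'
python3 -c "
from h import *
plan([.5016,.3431,.2515],-34.06)
c=cap('side','s7.png');b=c['image'][225:365,280:420]
w=cap('wrist')['image']
cv2.imwrite('pics/c7.png',np.hstack([cv2.resize(b,(400,400),interpolation=cv2.INTER_CUBIC),cv2.resize(w,(400,300)) if 0 else cv2.resize(w[:480,80:560],(400,400))]))"
```

```text
time_s: 15.38
tool_pos: [0.5046, 0.3365, 0.3655]
ee_rot: [[-0.001, 0.826, -0.563], [-0.002, -0.563, -0.826], [-1.0, 0.0, 0.002]]
contact_force: [0.5, -0.6, -2.3]
finger_gap: 0.0217
t 15.38 pos [0.5046 0.3365 0.3655] yaw -34.27 F [ 0.5 -0.6 -2.3] gap 0.0217
 shift [ 0.95  -0.052 -0.033] len 0.114
 twist [-0.002  0.001 -0.   ]
```

View pics/c7.png

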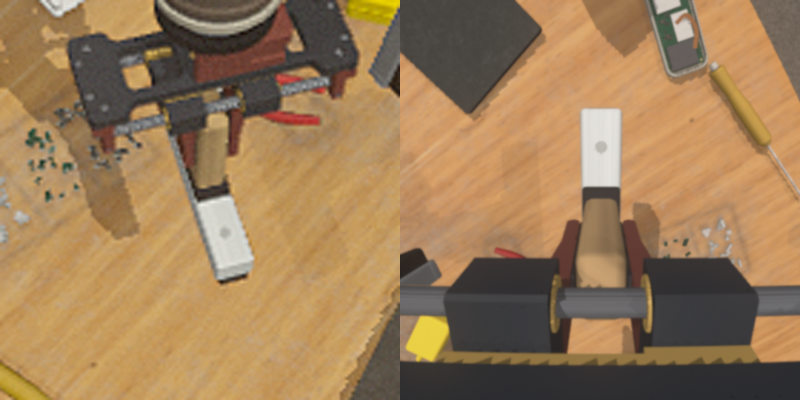

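```bash
python3 -m handwheel '{"gripper":[10,10,10,10,10,10],"translation":[[0.2,-0.05,-0.03],[0.45,-0.05,-0.03],[0.7,-0.05,-0.03],[0.87,-0.05,-0.03],[0.92,-0.05,-0.03],[0.92,-0.05,-0.03]],"twist":[[0,0,0],[0,0,0],[0,0,0],[0,0,0],[0,0,0],[0,0,0]]}'
python3 -m handwheel '{"gripper":[10,10,10,10],"translation":[[0.01,0,0],[0.02,0,0],[0.03,0,0],[0.03,0,0]],"twist":[[0,0,0],[0,0,0],[0,0,0],[0,0,0]]}'
```

```text
time_s: 15.98
tool_pos: [0.5005, 0.3442, 0.2542]
ee_rot: [[-0.003, 0.824, -0.567], [-0.002, -0.567, -0.824], [-1.0, -0.001, 0.003]]
contact_force: [-0.9, 1.1, -2.2]
finger_gap: 0.0221
time_s: 16.32
tool_pos: [0.5009, 0.3452, 0.2533]
ee_rot: [[0.002, 0.825, -0.566], [0.001, -0.566, -0.825], [-1.0, 0.001, -0.001]]
contact_force: [0.5, 0.0, -2.3]
finger_gap: 0.0215
```

```bash
python3 -m handwheel '{"gripper":[10,10,10],"translation":[[0.01,0,0],[0.02,0,0],[0.02,0,0]],"twist":[[0,0,0],[0,0,0],[0,0,0]]}' | grep -E 'tool_pos|force'
python3 -m handwheel '{"gripper":[10,10,10],"translation":[[0.01,0,0],[0.015,0,0],[0.015,0,0]],"twist":[[0,0,0],[0,0,0],[0,0,0]]}' | grep -E 'tool_pos|force'
```

```text
tool_pos: [0.5006, 0.345, 0.2499]
contact_force: [-0.1, -0.4, -2.5]
tool_pos: [0.5007, 0.3452, 0.2486]
contact_force: [0.1, -0.8, 4.1]
```

Touchdown (the vertical force jumped by 6.6 N). Opening, then rising straight up.

```bash
python3 -m handwheel '{"gripper":[40,60,87,87,87,87,87,87,87,87],"translation":[[0,0,0],[0,0,0],[0,0,0],[0,0,0],[0,0,0],[0,0,0],[0,0,0],[0,0,0],[0,0,0],[0,0,0]],"twist":[[0,0,0],[0,0,0],[0,0,0],[0,0,0],[0,0,0],[0,0,0],[0,0,0],[0,0,0],[0,0,0],[0,0,0]]}' | grep -E 'gap|force'
python3 -m handwheel '{"gripper":[87,87,87,87,87,87],"translation":[[-0.1,0,0],[-0.3,0,0],[-0.5,0,0],[-0.8,0,0],[-1,0,0],[-1,0,0]],"twist":[[0,0,0],[0,0,0],[0,0,0],[0,0,0],[0,0,0],[0,0,0]]}' | grep -E 'gap|force|tool'
python3 -m handwheel '{"gripper":[87,87,87,87,87],"translation":[[-0.2,0,0],[-0.4,0,0],[-0.4,0,0.5],[-0.4,0,1],[-0.4,0,1]],"twist":[[0,0,0],[0,0,0],[0,0,0],[0,0,0],[0,0,0]]}'
python3 -c "
from h import *
c=cap('side','s8.png');t=cap('top','t8.png')
a=cv2.resize(c['image'][130:430,90:490],(533,400),interpolation=cv2.INTER_CUBIC);b=cv2.resize(t['image'][130:330,190:323],(266,400),interpolation=cv2.INTER_CUBIC)
cv2.imwrite('pics/c8.png',np.hstack([a,b]))"
```

```text
contact_force: [0.4, -0.7, 0.5]
finger_gap: 0.0847
tool_pos: [0.501, 0.3465, 0.3746]
contact_force: [0.2, 1.7, 0.5]
finger_gap: 0.0867
time_s: 18.57
tool_pos: [0.4313, 0.245, 0.4159]
ee_rot: [[-0.0, 0.825, -0.565], [-0.0, -0.565, -0.825], [-1.0, -0.0, 0.001]]
contact_force: [0.2, -0.7, -0.2]
finger_gap: 0.0871
```

View pics/c8.png

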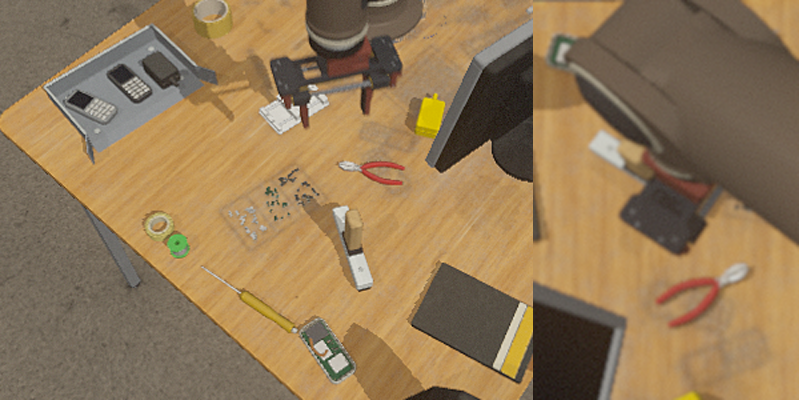

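The sweep stands upright at (352,250), where it was. All three scrap items lie in the pan, the handset is untouched at (327,350), and the arm is clear. Handing in.

```bash
python3 -c "
from h import *
c=cap('side');m=np.array([.5275,-.137]);X=np.array([-.13,-.9915]);Y=np.array([.9915,-.13])
for n,u,v,z in(('grey',90,105,.019),('black',129,83,.019),('adapter',160,70,.033)):
    q=onz(c,90+u*.75,130+v*.75,z)[:2]-m;print(n,'pan x,y',(q@X).round(3),(q@Y).round(3))
print(manip.sign_off())"
```

```text
grey pan x,y 0.095 0.08
black pan x,y 0.091 -0.008
adapter pan x,y 0.066 -0.069
the job is handed in; nothing more can be done
None
```

I swept both key phones and then the black power adapter into the scrap pan, in two strokes with the sweep. I then stood the sweep upright where I took it from, let go, and handed the job in at about 18.7 s.

- **In the pan:** the last images put the item centres at about 95 mm (grey phone), 91 mm (black phone) and 66 mm (adapter) past the mouth. The lip ends at 25 mm, so most of each item lies beyond it.
- **The sweep:** it was released with the tool within about 2 mm and 0.5° of the pose it was gripped at. It is standing free in the last picture.
- **Left alone:** the opened handset, the parts box and the yellow look-alike appear undisturbed, and the gripper was clear of everything.
- **Forces:** the readings I took stayed at or below about 5 N.
- **One odd reading:** at the end of the first stroke the vertical force rose by about 6.6 N for no clear reason. It was gone once I backed off, and the pictures after that showed both phones lying flat in the pan.

No check failed.

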